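# Load the lantern's battery base and hold the test pen on its contact

## Task

Stand the green cell in the lantern base's one-dot well and let it go, then the orange cell in the two-dot well, both upright with the metal nub up and down on the well floor. Then take the yellow test pen out of its stand and hold its tip on the black spot of the sprung brass contact, the pen square to the sloping face, pressing lightly so that the contact is about half way down (never slammed against its stop). Finish while still gripping the pen and pressing the contact like that, and leave the red brush and the peg hoop where they lie.

Things in the scene. Friction and masses are not known exactly. Their poses are not given: they have to be found in the camera images.
- base: Lantern battery base, fixed to the shelf. Origin at the centre of its underside, z up. Grey well block x -12..+72 mm, y -80..+80, top at z = 45, with two round wells 37 mm across and 25 mm deep (floor at z = 20). In front (-x) a black face slopes down from the block's top edge at 25 degrees, 160 mm wide, 85 mm along the slope; in it the round brass contact in a red ring.
- well1 (a point): Centre of the mouth of the one-dot well (one white dot in front of it), at base (38, 38, 45) mm. The cell fits with 1.5 mm play all round.
- well2 (a point): Centre of the mouth of the two-dot well (two white dots in front of it), at base (38, -38, 45) mm.
- spot (a point): Centre of the black spot (12 mm across) on top of the brass contact (28 mm across); it moves with the contact. Its z axis is the outward normal of the sloping face, which leans 25 degrees from vertical towards the base's -x; its y axis is the base's y. Untouched it stands 14 mm proud of the face.
- contact (a joint): How far the brass contact is pressed in along the face's normal, m: 0 untouched, 0.012 at its stop. Spring: begins to give at 0.5 N, then 0.45 N per mm, about 6 N at the stop, 3.2 N half way.
- green_cell: Battery cell with a green sleeve, 34 mm across, standing upright on the shelf; 58 mm tall plus a 3 mm steel nub on top (61 in all), about 140 g. Origin at the centre of its underside, z up through the nub.
- orange_cell: The same kind of cell with an orange sleeve.
- pen: Test pen, about 70 g, z along it from tip to top. Origin at the tip. Steel probe (10 mm thick, tapering to 4 mm at the tip) from 0 to 40 mm, then a yellow square handle 20 x 20 mm, sides along its x and y, from 40 to 150 mm.
- pen_tip (a point): The end of the test pen's steel probe.
- stand: Blue pen stand 70 x 70 x 65 mm, fixed. Origin at the centre of its underside. The pen stands upright in its middle, tip 5 mm above the shelf, the lowest 20 mm of its handle sunk in a square pocket (1 mm play); lift it straight up.
- brush: Red scrubbing brush 130 x 50 x 69 mm, loose on the shelf. Origin at the centre of its underside, x along it. Leave alone.
- hoop: Stainless peg hoop lying flat, about 223 mm across over its pegs, 12 mm high, loose. Origin at its centre on the shelf. Leave alone.

How it is judged:
By the outcome, as a careful person would: the job done as asked, in the order asked, and still so for the second after the job is handed in, while the arm keeps its last pose, push and grip.
It also fails if it takes over 72 s, if anything falls off the work surface, if the arm or the gripper's body presses on something with over 40 N, if the wrist force passes 120 N, or if a joint passes its speed limit or range.

## Robot

A 7-joint arm with a two-finger parallel gripper is mounted at the origin on the work surface. World frame = base frame: x ahead of the robot, y to its left, z up, the work surface at z = 0. Lengths are in m, angles in degrees, forces in N, time in s.
With the tool pointing down it reaches from about 0.35 to 0.9 m from the base axis. Payload 8.1 kg.
Tool frame: the origin (TCP) lies midway between the tips of the shut fingers; the grasp point (between the pads) lies 19 mm behind it; z points along the fingers, y is the line along which they close (so a half turn about z gives the same grasp; the last joint's range is limited). The gripper opens to 85 mm and grips with 20 to 120 N. Pads are 22 mm wide; open, the fingers measure 114 mm over their backs; the gripper's body (76 mm by 85 mm) begins 54 mm behind the grasp point. The pads swing forward as they close: fully open they stand 13 mm farther back than shut.
Start: joints at [-79.733, 24.895, 1.432, 90.138, -0.665, 64.973, -4.303], TCP at [0.174, 0.6, 0.231] pointing down, gripper open.
Joint ranges: [-149.89, 149.89], [-25.12, 119.58], [-72.63, 75.52], [4.76, 147.25], [-75.54, 255.54], [6.69, 114.76], [-157.13, 157.13]. Speed limits (degrees/s): [127.2, 127.2, 172.46, 172.46, 180, 180, 180].

## Interface

Orientations are given as a 3x3 rotation matrix whose columns are the frame's x, y, z axes.
In Python, from station import env gives the robot as it stands. Calls block until the motion is done:
- env.movep(position, orientation): joint-space move of the TCP to a pose.
- env.move_linear(position, ori=None, v=0.15, f_stop=None): straight line of the TCP; ori=None keeps the orientation; v is the mean speed in m/s. With f_stop (N) it stops when the force on the tool has changed by that much, and returns True; else False.
- env.set_joints(angles): joint-space move.
- env.grip(opening, strength=None): opening from 0.0 (shut) to 1.0 (fully open); strength is the grip in N (None keeps the last); returns when the fingers have stopped.
- env.dwell(seconds).
- env.solve_ik(position, orientation): joint angles nearest the present ones, or None.
- env.get_image(name): name is "side" or "top" or "wrist"; returns a dict with "pixels" (480x640x3 uint8, red, green, blue), "vfov" (degrees; the focal length in pixels is half the picture's height over the tangent of half this angle, whatever the lens; pixels are square), "cx", "cy" (the principal point, pixels), "camera_from_world" (4x4, takes a point from world to camera coordinates); the wrist camera has in their place "tool_from_camera" (4x4, takes a point from camera to tool coordinates, whose origin is the TCP and whose axes are the flange's). Camera axes: x right, y up, looking along -z (the intrinsics and any distortion apply to the point x, -y, -z); pixel columns grow to the right and rows downward; lengths in m; the calibration is good to about 2 mm. A picture is of the moment at which its call begins: read the wrist's pose just before it. There is no depth.
A pose or a line that the arm cannot do raises env.IKError and nothing moves.
- env.finish_job(): hands the job in; it is judged then, once.
Readings, each from a call of its own:
- env.read_time_s(): time.
- env.read_qpos(): joint angles.
- env.read_joint_velocities(): joint speeds.
- env.read_joint_torque(): joint torques, N m.
- env.read_tool_pos(): TCP position.
- env.read_tcp_rot(): TCP orientation.
- env.read_contact_force(): force on the tool from outside, world axes, zero at the start.
- env.read_ft_torque(): the same for the moment, N m.
- env.read_grip_width(): opening from 0.0 (shut) to 1.0 (fully open).
- env.read_gripper_force(): force on a finger pad.
Only numpy, scipy, OpenCV 4.12 (cv2) and the standard library are available. Lean on these libraries where they do the work, as an engineer would, in place of code of your own. Each camera call takes 0.05 s, during which the arm holds its last target. There are 200 camera calls.

## Working session

There is one attempt and no reset: what is moved stays moved. The work goes in short steps, each a Python script; the robot and the scene stay as the last script left them, time stands still between calls to the robot, and variables do not carry over. Pictures are saved under pics/ and viewed, at most 13 in all, crops included, and the job is handed in when it is done.

```bash
ls; mkdir -p pics; python3 - <<'E'
from station import env
import cv2,numpy as np
for n in ("side","top"):
    d=env.get_image(n); cv2.imwrite(f"pics/{n}0.png",d["pixels"][:,:,::-1]); print(n,{k:(v if k!="pixels" else 0) for k,v in d.items()})
d=env.get_image("wrist");print({k:(v if k!="pixels" else 0) for k,v in d.items()}); print(env.read_time_s(),env.read_tcp_rot())
E
```

```text
pics
side {'pixels': 0, 'vfov': 57.48141350848949, 'cx': 317.4474428024242, 'cy': 241.043112443478, 'camera_from_world': array([[ 0.83976243, -0.54295014,  0.00205156, -0.40945119],
       [ 0.31973035,  0.49756286,  0.8063521 , -0.27909588],
       [-0.43882976, -0.67648825,  0.59143223, -0.58787783],
       [ 0.        ,  0.        ,  0.        ,  1.        ]])}
top {'pixels': 0, 'vfov': 53.24572029217438, 'cx': 321.21332094742, 'cy': 241.2016852476883, 'camera_from_world': array([[ 0.02450746, -0.99951421, -0.01925423,  0.08185439],
       [ 0.98856746,  0.0213638 ,  0.14925806, -0.53562179],
       [-0.14877421, -0.02269204,  0.9886108 , -1.10510029],
       [ 0.        ,  0.        ,  0.        ,  1.        ]])}
{'pixels': 0, 'vfov': 61.2750637571486, 'cx': 316.9177677339886, 'cy': 238.37829381601773, 'tool_from_camera': array([[ 7.46867937e-04,  9.46442861e-01,  3.22870489e-01,
         8.32454921e-02],
       [ 9.99999317e-01, -9.97270206e-04,  6.10126499e-04,
        -1.08041200e-04],
       [ 8.99438988e-04,  3.22869812e-01, -9.46442959e-01,
        -1.42041815e-01],
       [ 0.00000000e+00,  0.00000000e+00,  0.00000000e+00,
         1.00000000e+00]])}
0.15 [[-9.60533913e-01  2.78162825e-01 -2.10488959e-04]
 [ 2.78162873e-01  9.60533168e-01 -1.20349418e-03]
 [-1.32585714e-04 -1.21454719e-03 -9.99999254e-01]]
```

View pics/side0.png

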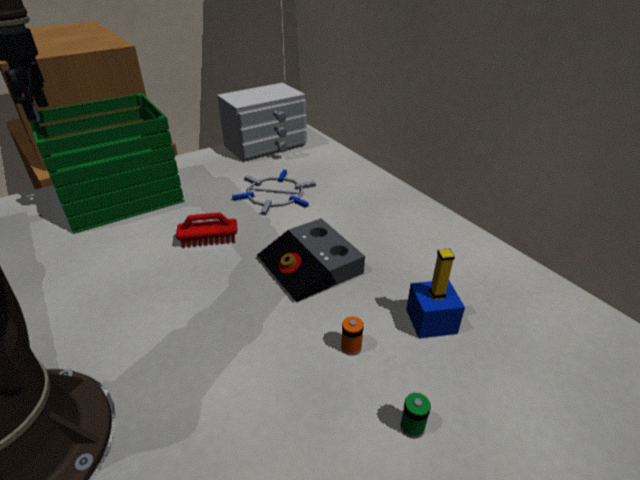

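View pics/top0.png

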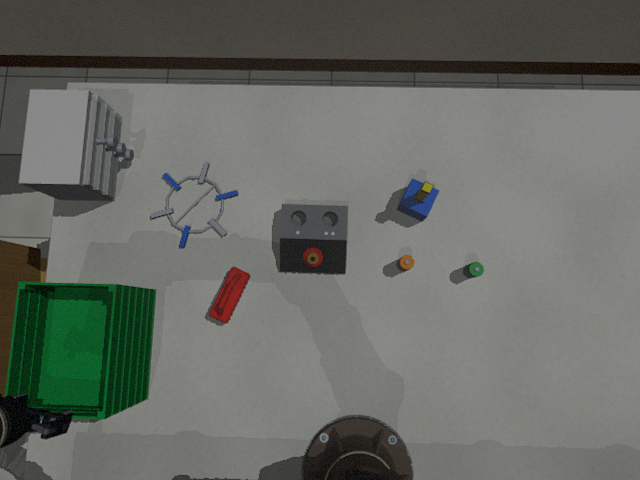

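The side view shows the orange cell at about (352,335), green (416,414), the stand (435,310) with the pen top (446,254), the base and the contact (290,262). The top view shows the wells at (298,218) with one dot and (330,219) with two, the contact at (313,257), orange at (406,262), green at (475,269) and the pen top at (427,188).

```bash
cat > h.py <<'E'
from station import env
import cv2,numpy as np
def wcam():
    p=np.array(env.read_tool_pos());R=np.array(env.read_tcp_rot())
    d=env.get_image("wrist"); T=np.eye(4);T[:3,:3]=R;T[:3,3]=p
    d["wfc"]=T@d["tool_from_camera"]; return d
def cam(n):
    d=env.get_image(n); d["wfc"]=np.linalg.inv(d["camera_from_world"]); return d
def ray(d,u,v):
    f=240/np.tan(np.radians(d["vfov"]/2))
    r=d["wfc"][:3,:3]@np.array([(u-d["cx"])/f,-(v-d["cy"])/f,-1]); return d["wfc"][:3,3],r/np.linalg.norm(r)
def onz(d,u,v,z):
    o,r=ray(d,u,v); return o+r*(z-o[2])/r[2]
def px(d,P):
    f=240/np.tan(np.radians(d["vfov"]/2)); c=np.linalg.inv(d["wfc"])@np.append(P,1)
    return np.array([d["cx"]+f*c[0]/-c[2],d["cy"]+f*c[1]/c[2]])
def two(a,ua,b,ub):
    (o1,r1),(o2,r2)=ray(a,*ua),ray(b,*ub)
    A=sum(np.eye(3)-np.outer(r,r) for r in(r1,r2)); bb=sum((np.eye(3)-np.outer(r,r))@o for o,r in((o1,r1),(o2,r2)))
    return np.linalg.solve(A,bb)
def mask(img,h0,h1,s=110,v=40):
    m=cv2.inRange(cv2.cvtColor(img,cv2.COLOR_RGB2HSV),(h0,s,v),(h1,255,255)); return m
def blobs(m,amin=30):
    n,l,st,c=cv2.connectedComponentsWithStats(m)
    return sorted([(int(st[i,4]),c[i].round(1).tolist(),st[i,:4].tolist()) for i in range(1,n) if st[i,4]>=amin],reverse=True)
def down(yaw): # tool z down, tool x at yaw (deg) in world
    c,s=np.cos(np.radians(yaw)),np.sin(np.radians(yaw)); return np.array([[c,s,0],[s,-c,0],[0,0,-1.]])
def save(d,n): cv2.imwrite(f"pics/{n}.png",d["pixels"][:,:,::-1])
E
python3 - <<'E'
from h import *
t=cam("top"); s=cam("side")
for n,a,b in(("orange",5,16),("green",50,80),("yellow",22,33),("blue",105,130)):
    print(n,[ [x for x in blobs(mask(d["pixels"],a,b),40)][:4] for d in(t,s)])
print("green",two(t,(476,268),s,(418,400)),onz(t,476.5,267.5,.059),"or",two(t,(406,261),s,(352,322)),onz(t,407,261,.059))
print("pentop",two(t,(427,188),s,(446,251)),onz(t,427,188,.155),onz(s,446,251,.155))
for n,u,v in(("w1",298,218),("w2",330,219)): print(n,onz(t,u,v,.045))
for n,u,v in(("w1",318,232),("w2",338,250)): print(n,onz(s,u,v,.045))
print([onz(t,u,v,.045).round(3) for u,v in((281,205),(348,204))],[onz(t,u,v,0).round(3) for u,v in((280,273),(346,273))])
print("spot",two(t,(313,258),s,(289,259)))
for p in ((0.174,.6,.35),):
  print(env.solve_ik(p,down(163)))
E
```

```text
orange [[(144, [405.9, 262.2], [397, 255, 17, 15]), (136, [10.1, 277.6], [0, 262, 24, 32]), (62, [5.7, 313.9], [0, 307, 14, 16]), (58, [11.2, 294.2], [3, 285, 14, 18])], [(5674, [83.9, 62.4], [29, 21, 116, 89]), (919, [29.0, 147.1], [6, 103, 46, 84]), (295, [351.3, 343.7], [341, 334, 21, 19]), (253, [352.6, 324.5], [342, 316, 22, 17])]]
green [[(16834, [81.8, 347.2], [5, 282, 151, 137]), (121, [475.8, 268.8], [469, 263, 14, 13])], [(12188, [110.5, 165.1], [30, 93, 154, 140]), (1011, [92.4, 122.2], [46, 109, 94, 27]), (381, [417.4, 404.1], [405, 393, 25, 23]), (92, [420.4, 427.4], [415, 419, 12, 17])]]
yellow [[(78, [426.6, 187.2], [421, 182, 12, 11])], [(446, [441.5, 276.3], [432, 258, 20, 37]), (104, [446.0, 253.2], [439, 249, 15, 9])]]
blue [[(669, [418.1, 198.2], [400, 179, 39, 38]), (111, [184.1, 236.1], [179, 226, 11, 21]), (103, [171.1, 181.1], [163, 173, 17, 17]), (101, [226.3, 194.7], [216, 190, 22, 10])], [(1921, [438.1, 310.6], [411, 281, 54, 57]), (103, [242.5, 195.4], [232, 192, 22, 8]), (77, [299.3, 200.5], [290, 196, 18, 11]), (55, [282.0, 175.3], [278, 170, 9, 11])]]
green [ 0.47499573 -0.26614495  0.06068177] [ 0.47694084 -0.26826235  0.059     ] or [ 0.48718843 -0.1045474   0.05795768] [ 0.48850804 -0.10750014  0.059     ]
pentop [ 0.6381103  -0.1357508   0.15756441] [ 0.63868044 -0.13616511  0.155     ] [ 0.64112925 -0.13367257  0.155     ]
w1 [0.58820032 0.15130776 0.045     ]
w2 [0.58734323 0.07431965 0.045     ]
w1 [0.5857156  0.14981475 0.045     ]
w2 [0.58531181 0.07611116 0.045     ]
[array([0.619, 0.193, 0.045]), array([0.625, 0.032, 0.045])] [array([0.458, 0.195, 0.   ]), array([0.462, 0.032, 0.   ])]
spot [0.4934949  0.11276532 0.0370887 ]
[-80.29985045  21.12747488   2.3301302   79.21162212  -0.85349415
  79.67795358  -4.97325339]
```

```bash
python3 - <<'E'
from h import *
env.move_linear([.174,.6,.36],v=.25); print(env.read_time_s())
env.movep([.45,.2,.36],down(180)); print(env.read_time_s())
# view of base
env.movep([.52,.113,.24],down(180)); print(env.read_time_s(),env.read_qpos())
d=wcam(); save(d,"w_base"); np.save("base.npy",d,allow_pickle=True)
env.movep([.64,-.137,.29],down(180));d=wcam(); save(d,"w_pen"); np.save("pen.npy",d,allow_pickle=True)
env.movep([.486,-.106,.20],down(180));d=wcam(); save(d,"w_or"); np.save("or.npy",d,allow_pickle=True)
env.movep([.476,-.267,.17],down(180));d=wcam(); save(d,"w_gr"); np.save("gr.npy",d,allow_pickle=True)
print(env.read_time_s(),env.read_qpos(),env.read_tool_pos())
c=np.hstack([cv2.resize(cv2.imread(f"pics/{n}.png"),(400,300)) for n in("w_or","w_gr")])
cv2.imwrite("pics/cells.png",c)
E
```

```text
0.9167
2.6833
3.3833 [-36.39874626  16.07774212  23.34431532 103.73617739  -7.21546548
  61.60889005  79.63425309]
6.125 [ -0.42078015  22.95413178  32.56655266 107.61442742 -15.12203949
  53.69508106 129.17877737] [ 0.47696762 -0.2665328   0.17005279]
```

View pics/w_base.png

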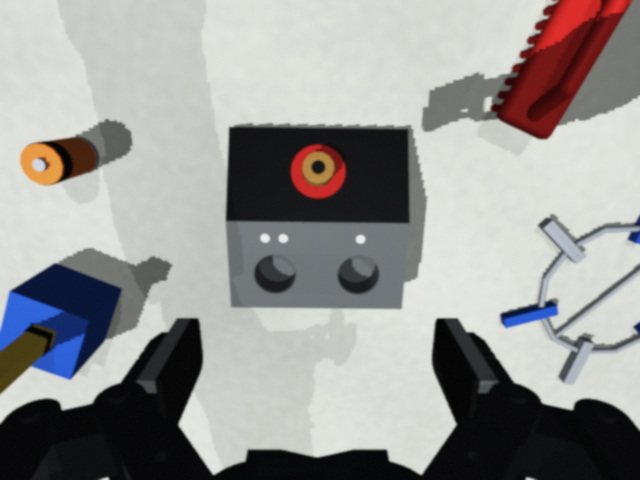

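View pics/w_pen.png

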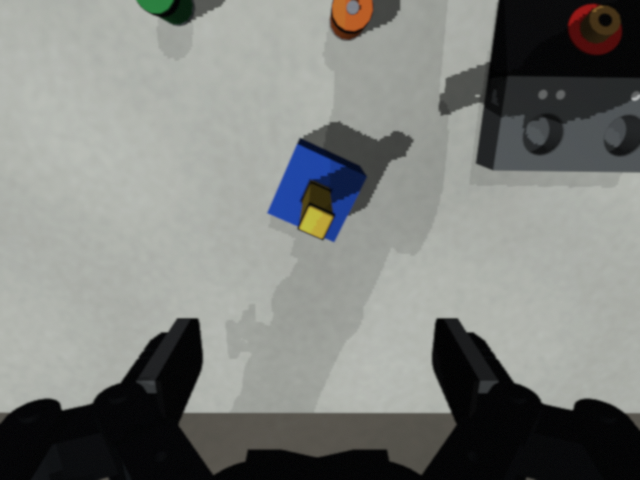

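View pics/cells.png

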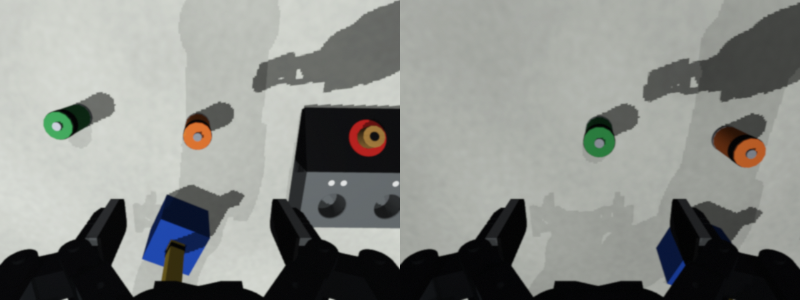

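The base view shows the front top edge from (226,221) to (409,222), the back top edge (231,308) to (402,308), the wells at (275,273) for two dots and (358,274) for one, and the spot at (318,167). The pen view shows the pen top at (316,222) in a stand turned by about 25°. Both cells are upright, with nubs at about (197,135) for orange and (199,143) for green in their half-size frames.

```bash
python3 - <<'E'
from h import *
L=lambda n:np.load(n+".npy",allow_pickle=True).item()
b=L("base")
P=[onz(b,u,v,.045) for u,v in((226,221),(409,222),(402,308),(231,308))]; print(np.array(P).round(4))
e1=P[1]-P[0]; e2=P[2]-P[3]; print("yaw",[np.degrees(np.arctan2(-e[0],e[1])) for e in(e1,e2)])
g=cv2.cvtColor(b["pixels"],cv2.COLOR_RGB2GRAY)
for x0 in(245,330):
    m=(g[245:303,x0:x0+60]<60).astype(np.uint8)*255
    print("well?",[(a,[c[0]+x0,c[1]+245],q) for a,c,q in blobs(m)])
print("wells",onz(b,275,273.5,.045),onz(b,358,274,.045))
print("dots",[onz(b,*c,.045).round(4) for c in((265,238.5),(283,238.5),(361,239.5))])
hsv=cv2.cvtColor(b["pixels"],cv2.COLOR_RGB2HSV); sub=(g[155:180,305:332]<50).astype(np.uint8)*255
print("spot",[(a,[c[0]+305,c[1]+155]) for a,c,q in blobs(sub,10)])
print("red",blobs(mask(b["pixels"],0,5,150,120),200)[:3])
print("brass",blobs(mask(b["pixels"],10,22,80,60),100)[:3])
for n,h,s,z,v in(("or",5,16,150,150),("gr",45,85,100,90)):
    d=L(n)
    for a,c,q in blobs(cv2.medianBlur(mask(d["pixels"],h,s,z,v),3),200)[:3]:
        x,y,w,hh=q; cu,cv=x+w/2-.5,y+hh/2-.5; print(n,a,c,q,onz(d,cu,cv,.058).round(4))
d=L("pen"); m=mask(d["pixels"],20,35,100,130)
for a,c,q in blobs(m)[:3]:
    print("pentop",a,c,q,onz(d,*c,.155))
cs,_=cv2.findContours(m,0,2); k=max(cs,key=cv2.contourArea); bx=cv2.boxPoints(cv2.minAreaRect(k)); W=np.array([onz(d,*p,.155) for p in bx]); print(W.round(4))
print("pen yaw",[np.degrees(np.arctan2(*(W[(i+1)%4]-W[i])[[1,0]]))%90 for i in range(4)])
m=mask(d["pixels"],105,130,120,40);cs,_=cv2.findContours(m,0,2);k=max(cs,key=cv2.contourArea)
ap=cv2.approxPolyDP(k,6,True)[:,0]; print(ap.tolist()); 
E
```

```text
[[0.5362 0.0355 0.045 ]
 [0.5368 0.1944 0.045 ]
 [0.6206 0.1942 0.045 ]
 [0.6209 0.0342 0.045 ]]
yaw [np.float64(-0.21727213834835915), np.float64(0.10844778113740874)]
well? [(804, [271.3, 276.8], [10, 11, 39, 36])]
well? [(698, [355.5, 279.6], [9, 16, 39, 32])]
wells [0.58567855 0.07650811 0.045     ] [0.58602989 0.15183382 0.045     ]
dots [array([0.5521, 0.0688, 0.045 ]), array([0.5521, 0.0846, 0.045 ]), array([0.5529, 0.1533, 0.045 ])]
spot [(107, [318.0, 166.6])]
red [(1706, [566.5, 21.1], [533, 0, 68, 53]), (1164, [314.8, 176.2], [291, 145, 55, 53]), (351, [614.8, 7.4], [600, 0, 32, 18])]
brass [(1291, [42.1, 163.4], [20, 143, 44, 42]), (808, [79.1, 154.6], [53, 138, 43, 40]), (781, [317.9, 168.3], [302, 151, 33, 35])]
or 1290 [315.3, 217.0] [294, 196, 44, 43] [ 0.4844 -0.1063  0.058 ]
gr 1607 [318.2, 226.8] [294, 204, 50, 47] [ 0.4721 -0.2668  0.058 ]
pentop 643 [315.2, 222.2] [300, 207, 32, 31] [ 0.63909834 -0.13575251  0.155     ]
[[ 0.6435 -0.1481  0.155 ]
 [ 0.6267 -0.1399  0.155 ]
 [ 0.6349 -0.1237  0.155 ]
 [ 0.652  -0.1317  0.155 ]]
pen yaw [np.float64(63.96924508869597), np.float64(62.90950429879388), np.float64(65.0237405208201), np.float64(62.35069041137436)]
[[300, 140], [268, 212], [298, 225], [303, 193], [315, 180], [332, 190], [334, 219], [325, 237], [334, 240], [365, 175]]
```

```bash
cat >> h.py <<'E'
W1=np.array([.5863,.1523]);W2=np.array([.5861,.0763])
D=down(180)
def nub(d,name,hs):
    m=cv2.medianBlur(mask(d["pixels"],*hs),3); z=env.read_tool_pos()[2]-.027+.058
    return [(a,q,onz(d,q[0]+q[2]/2-.5,q[1]+q[3]/2-.5,z).round(4).tolist()) for a,c,q in blobs(m,200)[:3]]
E
python3 - <<'E'
from h import *
p=[.4721,-.2668]
env.move_linear([*p,.10],D,v=.2); env.move_linear([*p,.027],D,v=.1)
env.grip(0,40); print(env.read_time_s(),env.read_grip_width(),env.read_gripper_force(),env.read_contact_force())
env.move_linear([*p,.15],v=.2)
env.movep([W1[0],W1[1],.15],D); print(env.read_time_s(),env.read_qpos(),env.read_tool_pos())
d=wcam(); save(d,"w_g2"); print(nub(d,"g",(45,85,100,90)))
E
```

```text
8.0417 0.3816787384178247 39.380266070365906 [0.4195695  0.22714512 6.28356756]
10.4083 [-40.66971127  29.62285702  31.08132635 100.39818076 -18.07817023
  55.01472051  87.4393463 ] [0.58656843 0.15017296 0.1500517 ]
[(4375, [270, 331, 95, 78], [0.5862, 0.1501, 0.1811])]
```

View pics/w_g2.png

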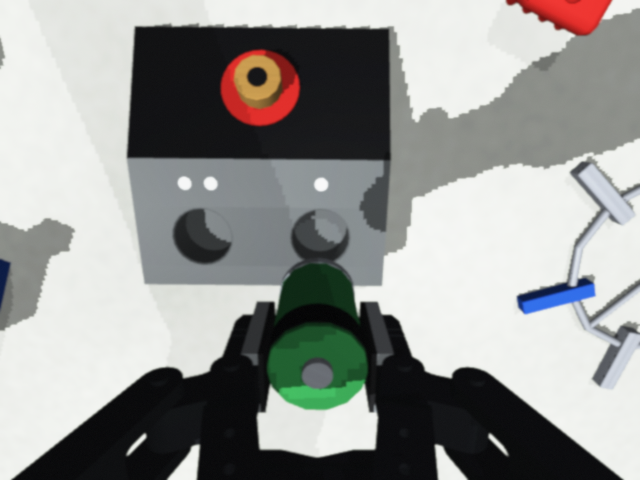

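The green cell is gripped upright with its disc at about (317,370). The one-dot well mouth is at about (320,236) and the two-dot well at (203,235).

```bash
python3 - <<'E'
from h import *
print(env.read_tool_pos(),env.read_time_s())
env.move_linear([*W1,.13],D,v=.1); env.dwell(.2); print(env.read_tool_pos(),np.degrees(np.arccos(-env.read_tcp_rot()[2][2])))
d=wcam(); print(nub(d,"g",(45,85,100,90)))
save(d,"w_g3")
g=d["pixels"]
gray=cv2.cvtColor(g,cv2.COLOR_RGB2GRAY)
e=cv2.Canny(gray,40,90)
# predicted well-mouth centre pixels vs edges
for w in(W1,W2): print(px(d,[*w,.045]), [px(d,[w[0]+.0185*np.cos(a),w[1]+.0185*np.sin(a),.045]).round(0).tolist() for a in(0,np.pi/2,np.pi,-np.pi/2)])
im=g[:,:,::-1].copy()
for w in(W1,W2):
    pts=np.array([px(d,[w[0]+.0185*np.cos(a),w[1]+.0185*np.sin(a),.045]) for a in np.linspace(0,6.3,60)]).round().astype(int); cv2.polylines(im,[pts],True,(0,255,255),1)
cv2.imwrite("pics/ov.png",cv2.resize(im[100:400,100:450],(700,600),interpolation=cv2.INTER_NEAREST))
E
```

```text
[0.58662215 0.15008663 0.15013417] 10.4583
[0.58668563 0.15221115 0.13053738] 0.046618619640957315
[(1734, [272, 375, 93, 34], [0.595, 0.1524, 0.1615]), (519, [341, 336, 24, 36], [0.5802, 0.1635, 0.1615])]
[317.41826129 246.69490104] [[317.0, 275.0], [348.0, 247.0], [317.0, 217.0], [286.0, 247.0]]
[190.21167429 246.2882186 ] [[193.0, 275.0], [221.0, 246.0], [187.0, 216.0], [159.0, 246.0]]
```

View pics/ov.png

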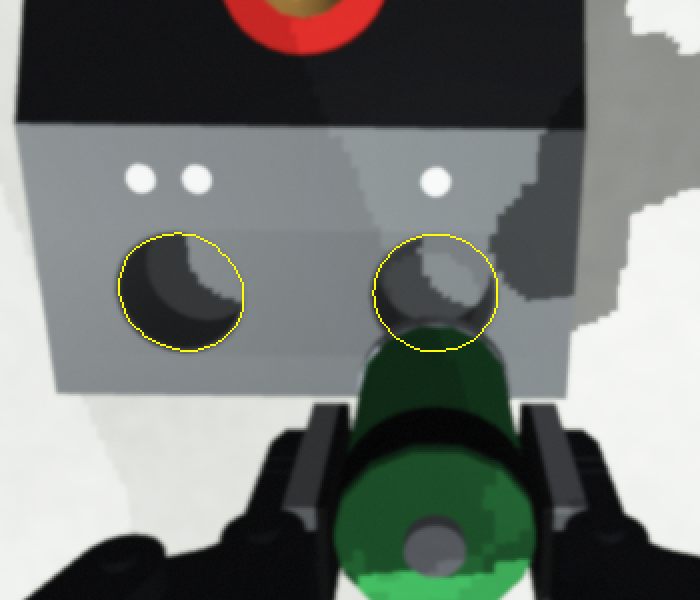

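The overlaid circles match the well mouths, and the green cell is lined up over the one-dot well. I'll insert it.

```bash
python3 - <<'E'
from h import *
print(env.move_linear([*W1,.075],D,v=.15,f_stop=8)); 
r=env.move_linear([*W1,.0465],D,v=.04,f_stop=5); print(r,env.read_tool_pos(),env.read_contact_force(),env.read_time_s())
E
```

```text
False
True [0.58579237 0.1522695  0.04743499] [-0.79881228  0.69118871  6.40221265] 12.2333
```

```bash
python3 - <<'E'
from h import *
env.grip(.7); env.move_linear([*W1,.15],D,v=.2); d=wcam(); save(d,"w_g4")
print("green now",[(a,q,onz(d,q[0]+q[2]/2-.5,q[1]+q[3]/2-.5,.078).round(4)) for a,c,q in blobs(cv2.medianBlur(mask(d["pixels"],45,85,100,60),3),200)[:3]])
p=[.4844,-.1063]
env.movep([*p,.12],D); env.move_linear([*p,.027],D,v=.1)
env.grip(0,40); print(env.read_time_s(),env.read_grip_width(),env.read_tool_pos())
env.move_linear([*p,.15],v=.2)
env.movep([*W2,.13],D); env.dwell(.2)
d=wcam(); save(d,"w_o2"); print(env.read_tool_pos(),env.read_tcp_rot()); print(nub(d,"o",(5,16,150,100)))
E
```

```text
green now [(2301, [287, 228, 59, 55], array([0.5849, 0.1517, 0.078 ]))]
15.8417 0.38651787180023667 [ 0.48481975 -0.10631764  0.02761863]
[0.58596516 0.07498567 0.13021559] [[-9.99997837e-01  2.07384729e-03  1.58230742e-04]
 [ 2.07383385e-03  9.99997846e-01 -8.50966476e-05]
 [-1.58406878e-04 -8.47683193e-05 -9.99999984e-01]]
[(5708, [268, 325, 99, 84], [0.5844, 0.0746, 0.1612]), (341, [364, 51, 55, 60], [0.4979, 0.0936, 0.1612])]
```

View pics/w_o2.png

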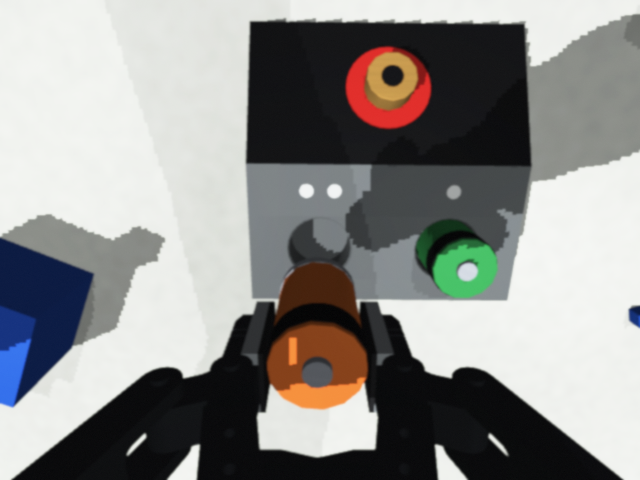

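The green cell stands in the one-dot well, with its disc at (467,265). The orange cell is held upright over the two-dot well at about (320,245).

```bash
python3 - <<'E'
from h import *
T=[W2[0]+.0003,W2[1]]
print(env.move_linear([*T,.075],D,v=.15,f_stop=8)); 
r=env.move_linear([*T,.0465],D,v=.04,f_stop=5); print(r,env.read_tool_pos(),env.read_contact_force(),env.read_time_s())
E
```

```text
False
True [0.58592009 0.07662242 0.04750036] [0.20210947 0.5618306  4.32747714] 18.875
```

```bash
cat >> h.py <<'E'
n=np.array([-np.sin(np.radians(25)),0,np.cos(np.radians(25))])
def press_ori(spin): # tool z=-n; spin=0: tool x = down-slope (-x); rotated about tool z
    z=-n; x0=np.array([-np.cos(np.radians(25)),0,-np.sin(np.radians(25))]); y0=np.cross(z,x0)
    c,s=np.cos(np.radians(spin)),np.sin(np.radians(spin)); x=c*x0+s*y0; return np.column_stack([x,np.cross(z,x),z])
E
python3 - <<'E'
from h import *
env.grip(.55); env.move_linear([*W2,.15],D,v=.2)
d=wcam(); save(d,"w_o3")
for nm,h in(("g",(45,85)),("o",(5,16))): print(nm,[(a,q,onz(d,q[0]+q[2]/2-.5,q[1]+q[3]/2-.5,.078).round(4)) for a,c,q in blobs(cv2.medianBlur(mask(d["pixels"],*h,100,60),3),400)[:3]])
b=np.load("base.npy",allow_pickle=True).item(); p0=np.array([.5363,.1143,.045])+.014*n
o,r=ray(b,318,166.6); S=o+r*((p0-o)@n)/(r@n); print("spot",S)
p=np.load("pen.npy",allow_pickle=True).item()
A=[onz(p,*q,.065) for q in((300,140),(365,175),(268,212),(334,240))]; c=np.mean(A,0); print("stand c",c, [np.degrees(np.arctan2(*(A[j]-A[i])[[1,0]]))%90 for i,j in((0,1),(0,2),(1,3),(2,3))])
np.save("S.npy",S)
for yaw in(153.6,63.6,-116.4,-26.4): print(yaw,env.solve_ik([.6391,-.1358,.2],down(yaw)))
for sp in(0,90,-90,180,45,-45,30,-30):
    q=[env.solve_ik(S+k*n,press_ori(sp)) for k in(.09,.15)]; print(sp,[None if x is None else np.round(x,0) for x in q])
print(env.read_time_s())
E
```

```text
g [(2287, [419, 229, 61, 54], array([0.585 , 0.1508, 0.078 ]))]
o [(2421, [287, 227, 60, 57], array([0.5848, 0.076 , 0.078 ])), (473, [291, 211, 51, 24], array([0.5657, 0.0758, 0.078 ]))]
spot [0.48991832 0.11527384 0.03881916]
stand c [ 0.63766767 -0.13463104  0.065     ] [np.float64(62.30020566588547), np.float64(65.06490528898638), np.float64(66.57087283276837), np.float64(66.13557937325405)]
153.6 [-17.88571012  32.95447835  40.22661742  90.37811994 -22.78472374
  65.11177283  91.10510062]
63.6 [-28.61248269  41.32447412  63.07506637  91.23954227 -38.34269318
  71.62803937  14.91616342]
-116.4 [ 19.98927254  30.54802278 -19.5970659   86.76188405  10.88050244
  64.56993836 151.82467808]
-26.4 [-29.57352127  42.77779524  65.880552    91.3104449  -40.43430732
  72.88776631 -73.28096354]
0 [array([-71.,  13.,  49., 142.,   9.,   7.,  56.]), array([-57.,  -0.,  25., 140.,  36.,  24.,  26.])]
90 [array([-80.,  16.,  62., 143., -38.,   8.,  14.]), array([-67.,  -1.,  34., 140.,  36.,  24., -64.])]
-90 [array([-61.,  11.,  36., 142.,  34.,   9., 120.]), array([-59.,  -1.,  26., 140.,  36.,  24., 116.])]
180 [array([-84.,  19.,  68., 143., -57.,  11., -56.]), array([ -55.,   -0.,   22.,  139.,   36.,   23., -154.])]
45 [array([-77.,  14.,  57., 142., -19.,   7.,  40.]), array([-55.,  -0.,  22., 139.,  36.,  23., -19.])]
-45 [array([-68.,  12.,  44., 142.,  21.,   7.,  88.]), array([-58.,  -1.,  25., 140.,  36.,  24.,  71.])]
30 [array([-81.,  16.,  62., 143., -40.,   8.,  76.]), array([-56.,  -0.,  23., 139.,  36.,  23.,  -4.])]
-30 [array([-69.,  12.,  46., 142.,  16.,   7.,  79.]), array([-57.,  -0.,  24., 140.,  36.,  24.,  56.])]
19.8833
```

View pics/w_o3.png

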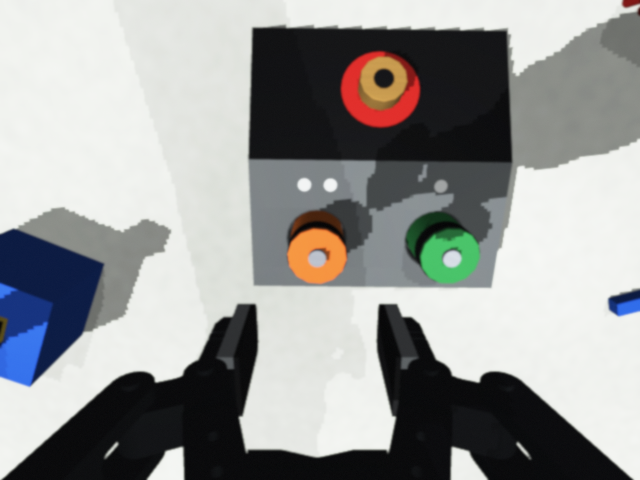

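Both cells are in their wells, orange at (317,255) and green at (450,257). A straight in-line pen grip would put joint 6 near its limit when pressing, so I'll grip the pen with the tool tilted about the closing axis and check which variants are reachable.

```bash
cat >> h.py <<'E'
PEN=np.array([.6386,-.1353]); GH=.110; GB=.020
up=np.array([0,0,1.]); x0=np.array([-np.cos(np.radians(25)),0,-np.sin(np.radians(25))])
def ori(e,p,t,v):
    c,s=np.cos(np.radians(t)),np.sin(np.radians(t)); X=c*e+v*s*p; Z=v*s*e-c*p
    return np.column_stack([X,np.cross(Z,X),Z])
def grasp_pose(az,t,v,dz=0):
    a=np.radians(az);R=ori(np.array([np.cos(a),np.sin(a),0]),up,t,v)
    return np.array([*PEN,.005+GH+dz])+GB*R[:,2],R
def press_pose(tip,t,v):
    R=ori(v*x0,n,t,v); return tip+GH*n+GB*R[:,2],R
E
python3 - <<'E'
from h import *
S=np.load("S.npy"); lo=np.array([-149.89,-25.12,-72.63,4.76,-75.54,6.69,-157.13]);hi=np.array([149.89,119.58,75.52,147.25,255.54,114.76,157.13])
out=[]
for t in(10,15,20,25):
  for v in(1,-1):
    for az in(64.2,154.2,-25.8,-115.8):
      q=[env.solve_ik(*x) for x in(grasp_pose(az,t,v),grasp_pose(az,t,v,.13),press_pose(S+.05*n,t,v),press_pose(S-.006*n,t,v))]
      if any(x is None for x in q): continue
      q=np.array(q); out.append((min((q-lo).min(),(hi-q).min()),-np.abs(np.diff(q,axis=0)).max(),t,v,az,q.round(0)))
out.sort(key=lambda a:-a[0])
for o in out[:6]: print(o[:5]);print(o[5])
E
```

```text
(np.float64(19.868315409550718), np.float64(-55.90907931188032), 20, 1, 154.2)
[[ -8.  50.  36.  77. -28.  82.  95.]
 [ -9.  44.  39.  70. -26.  95.  93.]
 [-55.  10.  37. 126.  -6.  42.  75.]
 [-49.  18.  34. 126. -14.  35.  84.]]
(np.float64(17.1340988796901), np.float64(-54.86625209881032), 15, 1, 154.2)
[[-10.  47.  36.  82. -28.  75.  95.]
 [-11.  41.  39.  75. -25.  88.  92.]
 [-60.   7.  38. 129.  -1.  36.  69.]
 [-53.  16.  35. 130. -12.  28.  81.]]
(np.float64(16.862477770177428), np.float64(-46.291451646770945), 15, 1, 64.2)
[[-16.  44.  52. 100. -56.  64.  33.]
 [-20.  37.  59.  93. -48.  75.  24.]
 [-60.   7.  38. 129.  -1.  36.  69.]
 [-53.  16.  35. 130. -12.  28.  81.]]
(np.float64(15.956428234965443), np.float64(-47.82589278270352), 20, 1, 64.2)
[[-13.  44.  50. 101. -60.  66.  37.]
 [-17.  36.  57.  94. -52.  77.  27.]
 [-55.  10.  37. 126.  -6.  42.  75.]
 [-49.  18.  34. 126. -14.  35.  84.]]
(np.float64(13.412025653092002), np.float64(-57.05329856655008), 25, 1, 154.2)
[[ -7.  53.  35.  72. -29.  89.  95.]
 [ -7.  47.  38.  65. -27. 101.  93.]
 [-51.  13.  35. 122. -10.  48.  80.]
 [-46.  20.  32. 122. -16.  42.  86.]]
(np.float64(13.171135303351377), np.float64(-50.29548157407426), 10, 1, 64.2)
[[-20.  44.  54.  99. -52.  63.  28.]
 [-23.  37.  60.  92. -44.  74.  20.]
 [-65.   5.  41. 133.   6.  30.  60.]
 [-58.  14.  38. 134.  -9.  21.  77.]]
```

```bash
python3 - <<'E'
from h import *
a=(154.2,20,1); S=np.load("S.npy")
env.grip(1.0)
env.movep(*grasp_pose(*a,.10)); P,R=grasp_pose(*a); env.dwell(.1); print(env.read_time_s(),env.read_tool_pos()-grasp_pose(*a,.10)[0])
f0=np.array(env.read_contact_force())
print(env.move_linear(P,R,v=.12,f_stop=8)); env.dwell(.1); print(env.read_tool_pos()-P)
env.grip(0,60); print(env.read_grip_width(),env.read_gripper_force(),env.read_contact_force()-f0)
print(env.move_linear(P+[0,0,.14],R,v=.12)); print(env.read_contact_force()-f0,env.read_time_s())
env.movep(*press_pose(S+.09*n,20,1)); env.dwell(.2)
env.move_linear(*press_pose(S+.03*n,20,1),v=.15); env.dwell(.2)
print(env.read_tool_pos()-press_pose(S+.03*n,20,1)[0],env.read_qpos(),env.read_time_s())
for nm,d in(("pw",wcam()),("pt",cam("top")),("ps",cam("side"))): save(d,nm); np.save(nm+".npy",d,allow_pickle=True); print(nm,px(d,S),px(d,S+.03*n),px(d,S+.18*n))
a=cv2.imread("pics/pw.png");b=cv2.imread("pics/ps.png")
cv2.imwrite("pics/pc.png",np.vstack([np.hstack([cv2.resize(a,(400,300)),cv2.resize(b[170:320,190:390],(400,300))]),np.hstack([cv2.resize(cv2.imread("pics/pt.png")[180:330,210:410],(400,300)),np.zeros((300,400,3),np.uint8)])]))
E
```

```text
21.3417 [ 2.82293246e-04  2.54598910e-03 -6.86548394e-05]
False
[ 0.00055149 -0.00026218  0.00098418]
0.22614150999876179 58.47757816314697 [-0.6192505  -0.24582049  2.70137009]
False
[-0.25809857 -0.24724075 -0.45141941] 24.35
[0.00017479 0.00027958 0.00076866] [-53.38492478  12.74435247  35.85317475 126.01979112  -9.34132155
  39.1180945   78.51572985] 26.5917
pw [316.60457343 298.19509828] [316.59881582 304.34660698] [316.51975224 388.81919983]
pt [311.94780018 259.24617928] [311.34970887 263.35679644] [307.82694961 287.56834161]
ps [286.56226087 258.28337041] [280.22021436 249.37754191] [242.85347792 196.90524525]
```

View pics/pc.png

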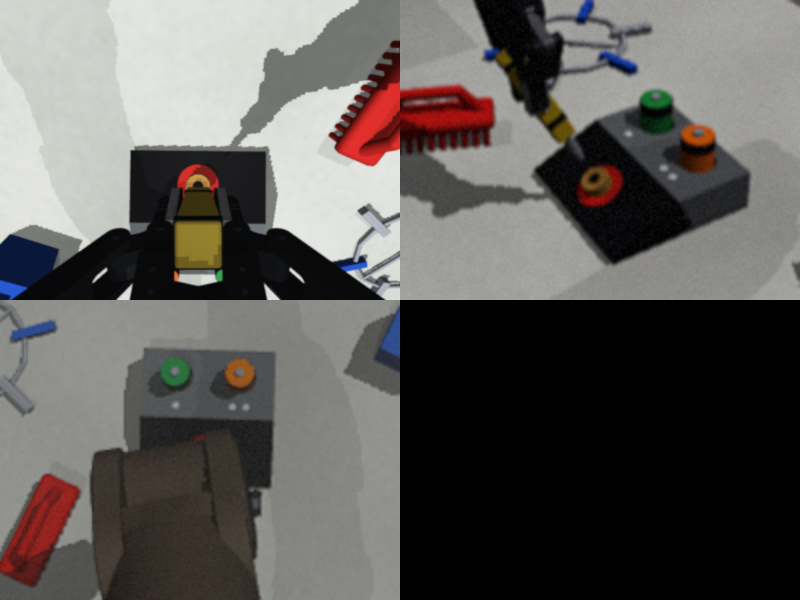

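The side crop shows the tip at full-frame (281,249), as predicted, with the spot near (288.5,260) against a predicted (286.6,258.3). The wrist view shows the spot at about (315,297), predicted 298. I'll refine the spot position from several saved views.

```bash
python3 - <<'E'
from h import *
S=np.load("S.npy"); L=lambda k:np.load(k+".npy",allow_pickle=True).item()
b=L("base"); rays=[("base",b,(318.0,166.6))]
def meta(pos,R=D):
    d=dict(b); T=np.eye(4);T[:3,:3]=R;T[:3,3]=pos; d["wfc"]=T@b["tool_from_camera"]; return d
def dark(img,u,v,r=8):
    g=cv2.cvtColor(img,cv2.COLOR_BGR2GRAY)[v-r:v+r+1,u-r:u+r+1].astype(float); w=np.clip(np.percentile(g,60)-g,0,None)
    w[w<.5*w.max()]=0; yy,xx=np.mgrid[-r:r+1,-r:r+1]; return (u+(w*xx).sum()/w.sum(),v+(w*yy).sum()/w.sum())
R2=np.array([[-1,.00207,0],[.00207,1,0],[0,0,-1.]])
rays.append(("o2",meta([.58597,.07499,.1302],R2),dark(cv2.imread("pics/w_o2.png"),392,75,12)))
rays.append(("g2",meta([.58657,.15017,.1501],D),dark(cv2.imread("pics/w_g2.png"),257,76,12)))
s=L("ps"); im=cv2.imread("pics/ps.png"); rays.append(("side",s,dark(im,288,260,5)))
t=cam("top"); t0=cv2.imread("pics/top0.png"); rays.append(("top",t,dark(t0,313,258,3)))
p0=np.array([.5363,.1143,.045])+.014*n
for nm,d,uv in rays:
    o,r=ray(d,*uv); print(nm,np.round(uv,1),(o+r*((p0-o)@n)/(r@n)).round(4),"pred",px(d,S).round(1))
for c in("g2","o2"):
    q=[x for x in rays if x[0]==c][0]; print(c,two(b,rays[0][2],q[1],q[2]).round(4))
z=im[235:285,265:315]; cv2.imwrite("pics/sz.png",cv2.resize(z,(600,600),interpolation=cv2.INTER_CUBIC))
E
```

```text
base [318.  166.6] [0.4899 0.1153 0.0388] pred [318.  166.6]
o2 [392.3  75.2] [0.4901 0.1152 0.0389] pred [392.4  74.9]
g2 [256.7  76.3] [0.4901 0.1149 0.0389] pred [257.4  75.9]
side [286.7 259.8] [0.4883 0.1119 0.0381] pred [286.6 258.3]
top [312.3 258.5] [0.4917 0.1145 0.0396] pred [311.9 259.2]
g2 [0.49   0.1151 0.039 ]
o2 [0.49   0.1153 0.0383]
```

View pics/sz.png

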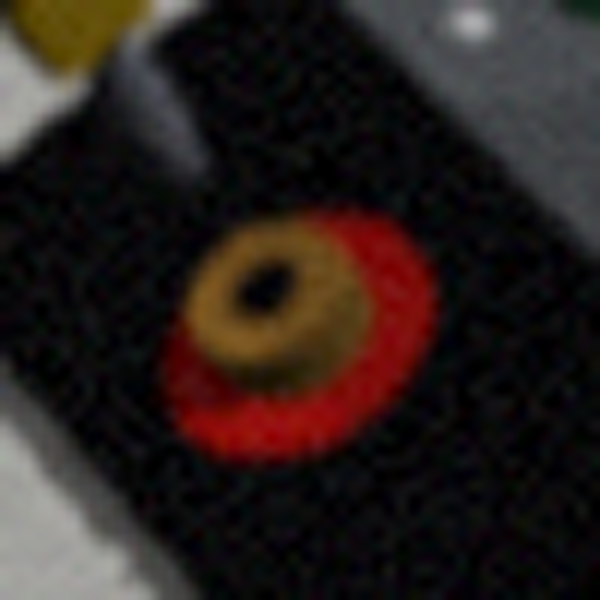

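The zoom shows the spot at full-frame (286.8,258.9) and the tip end at about (281.5,249.8). The tip is within about 2–3 mm of where it should be. I'll move closer and check again, including the pen axis.

```bash
python3 - <<'E'
from h import *
S=np.load("S.npy"); 
s=np.load("ps.npy",allow_pickle=True).item()
m=mask(s["pixels"],20,35,100,50); m[270:]=0; m[:,:230]=0; m[:,300:]=0
pts=cv2.findNonZero(m); print("yellow",len(pts),cv2.minAreaRect(pts),cv2.fitLine(pts,cv2.DIST_L2,0,.01,.01).ravel(),"pred pts",px(s,S+.07*n),px(s,S+.18*n), (lambda a:a/np.linalg.norm(a))(px(s,S+.07*n)-px(s,S+.18*n)))
env.move_linear(*press_pose(S+.008*n,20,1),v=.08); env.dwell(.2)
d=cam("side"); print(env.read_tool_pos()-press_pose(S+.008*n,20,1)[0],px(d,S+.008*n),px(d,S),env.read_time_s())
z=d["pixels"][225:275,250:310,::-1]; z2=cv2.resize(z,(720,600),interpolation=cv2.INTER_CUBIC); cv2.imwrite("pics/sz2.png",cv2.convertScaleAbs(z2,alpha=1.8))
E
```

```text
yellow 212 ((266.40594482421875, 229.566162109375), (85.77803039550781, 11.976456642150879), 54.88798904418945) [  0.6240605   0.781376  263.51416   225.10378  ] pred pts [271.23521204 236.7603387 ] [242.85347792 196.90524525] [0.58007116 0.81456581]
[2.85164988e-05 8.71381426e-05 2.94938384e-04] [284.90255082 255.95272004] [286.56226087 258.28337041] 27.4667
```

View pics/sz2.png

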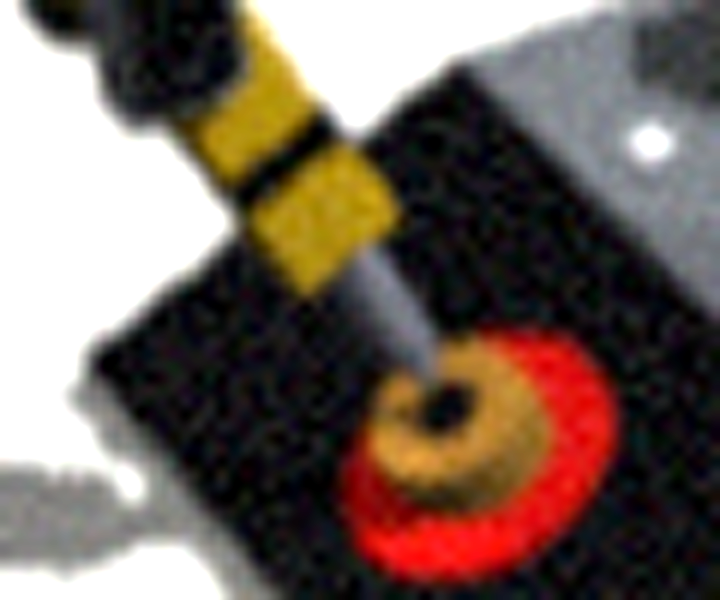

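The tip is at (285.6,256.5) and the spot at (287.2,258.8). Their offset and the pen axis match the prediction, so I'll press, going by force.

```bash
python3 - <<'E'
from h import *
S=np.load("S.npy"); f0=np.mean([np.array(env.read_contact_force()) for _ in range(5)],0)
for k in(4,3,2,1,0,-1,-2,-3,-4,-5,-6,-7,-8,-9):
    P,R=press_pose(S+k*1e-3*n,20,1); env.move_linear(P,R,v=.02); env.dwell(.25)
    f=np.array(env.read_contact_force())-f0; fn=f@n; act=(env.read_tool_pos()-P)@n*1e3+k; print(k,round(act,2),round(fn,2),f.round(2))
    if abs(fn)>2.8: break
print(env.read_time_s())
E
```

```text
4 4.02 -0.04 [-0.77  0.31 -0.4 ]
3 3.01 0.26 [ 0.22 -0.08  0.39]
2 2.01 -0.39 [ 0.97 -0.14  0.02]
1 1.0 1.0 [-0.34 -0.06  0.94]
0 0.01 0.01 [ 0.7  -0.48  0.34]
-1 -0.98 1.61 [0.09 0.41 1.82]
-2 -1.99 1.53 [-1.3  -0.08  1.08]
-3 -2.99 1.92 [-0.16  0.01  2.05]
-4 -3.99 2.02 [-0.86  0.25  1.83]
-5 -4.99 3.32 [-1.48  0.6   2.97]
32.5667
```

```bash
python3 - <<'E'
from h import *
S=np.load("S.npy")
def avg(N=25):
    a=[]
    for _ in range(N): env.dwell(.04); a.append(np.array(env.read_contact_force())@n)
    return np.mean(a),np.std(a)/N**.5
res={}
for k in(-5,2.5,-5.5):
    env.move_linear(*press_pose(S+k*1e-3*n,20,1),v=.02); env.dwell(.2); res[k]=avg(); 
print(res,env.read_time_s(),env.read_grip_width())
d=cam("side"); z=d["pixels"][215:275,245:325,::-1]; cv2.imwrite("pics/fin.png",cv2.convertScaleAbs(cv2.resize(z,(800,600),interpolation=cv2.INTER_CUBIC),alpha=1.8))
E
```

```text
{-5: (np.float64(1.867489150114666), np.float64(0.1004570854252416)), 2.5: (np.float64(-0.6839810810618846), np.float64(0.07880502641724958)), -5.5: (np.float64(2.293832291225032), np.float64(0.08699926819643974))} 37.6167 0.2304280317803087
```

View pics/fin.png

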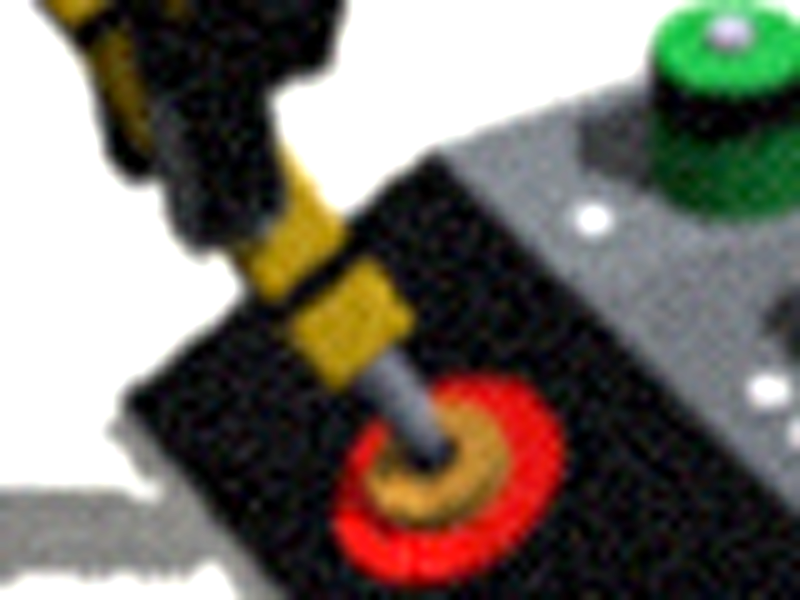

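The tip is on the black spot and the contact is partly down. The normal force is 2.98 N, which is about 5.5 mm. I'll nudge it 0.4 mm further to half way and hand in.

```bash
python3 - <<'E'
from h import *
S=np.load("S.npy"); env.move_linear(*press_pose(S-.0059*n,20,1),v=.02); env.dwell(.4)
print(env.read_time_s(),env.finish_job())
E
```

```text
the job is handed in; nothing more can be done
38.3167 None
```

I handed the job in at 38.3 s: the green and orange cells stand upright in the one-dot and two-dot wells, and the gripped pen is pressing the contact about half way down (about 3 N), tip on the black spot and square to the face; no verdict came back.

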